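Open the lamp hatch of a microscope light unit

ROBOT

A 6-joint arm with a two-finger parallel gripper is mounted at the origin on the work surface. World frame = base frame: x ahead of the robot, y to its left, z up, the work surface at z = 0. Lengths are in m, angles in rad, forces in N, time in s.
With the tool pointing down it reaches from about 0.375 to 0.9 m from the base axis. Payload 3.1 kg.
Tool frame: the origin (TCP) lies at the very end of the fingers, on their centre line; the grasp point (between the pads) lies 19 mm behind it; z points along the fingers, y is the direction in which the jaws open and shut (so a half turn about z gives the same grasp; the last joint's range is limited). The gripper opens to 85 mm and grips with 20 to 120 N. Pads are 22 mm wide; open, the fingers measure 114 mm over their backs; the gripper's body (76 mm by 85 mm) begins 54 mm behind the grasp point. The pads swing forward as they close: fully open they stand 13 mm farther back than shut.
Start: joints at [1.034, 0.527, 1.433, -0, 1.181, -0.178], TCP at [0.219, 0.585, 0.193] pointing down, gripper open.
Joint ranges: [-3.08, 3.08], [-0.75, 2.2], [0.22, 2.44], [-1.43, 4.57], [0, 2.65], [-2.85, 2.85]. Speed limits (rad/s): [2.79, 2.79, 3.14, 3.14, 3.14, 3.14].

INTERFACE

Orientations are given as a unit quaternion [w, x, y, z].
In Python, from workcell import monitor, viewer, ticket gives the robot as it stands.
- The arm moves only by the shell command python3 -m pendant 'ROWS' [OPENING]. ROWS is JSON, a list of rows, each a list of 2 entries, a list of its own where there are three numbers: the shift along the world's x, y, z in units of 10 cm (1.0 is 10 cm), then the turn, a rotation vector about the world's x, y, z in units of 180 degrees (1.0 is 180 degrees). A call has 1 to 8 rows; each row shifts and turns the pose as measured when the row begins; what a row does not reach is not made up. A row lasts 1/12 s, in which the tool goes at most 41.7 mm and 7.16 degrees, less where a joint would pass 70% of its speed; a pose out of reach is approached as far as the arm can. A call with a number of a shift or a turn outside -1 to 1 is refused whole. A call with a gripper value outside its range is refused whole. OPENING is the opening, from 0 (shut) to 1 (fully open), set as the call begins (- or left out, the last holds). The fingers move at their own pace and stop on an object; the grip force is fixed at half the most. Time passes only in rows, so rows that do not move let the fingers close. It gives the time, the measured TCP pose, the force and the opening at its end, in the units of the state.
- monitor.state(): the state, without advancing time (a new reading comes with each control period).
- viewer.snapshot(name): name is "side" or "top"; returns a dict with "img" (480x640x3 uint8, red, green, blue), "intrinsics" (3x3 intrinsics, pixels), "dist_coeffs" ([k1, k2, p1, p2, k3] as OpenCV has them; the pictures are not rectified), "origin" and "orientation" of the camera in the world. Camera axes: x right, y down, z forward; pixel columns grow to the right and rows downward; lengths in m; the calibration is good to about 2 mm. A picture is of the moment at which its call begins. There is no depth.
- ticket.job_done(): hands the job in, once; it reports no verdict.
The state is a dict: "time": time; "joint_pos": joint angles; "joint_velocities": joint speeds; "tau": joint torques, N m; "position": TCP position; "tcp_rot": TCP orientation; "force": force on the tool from outside, world axes, zero at the start; "moment": the same for the moment, N m; "finger_gap": finger opening in m.
Only numpy, scipy, OpenCV 4.12 (cv2) and the standard library are available. Lean on these libraries where they do the work, as an engineer would, in place of code of your own. Each camera call takes 0.05 s, during which the arm holds its last target. There are 200 camera calls.

TASK

The lamp of the microscope's light unit is due for a check: press the snap tab fully in, down to the deck, then push the released cover by its thumb ledge along its runners, over the tab, until it is right off its seat, clear of the side lips with the whole lamp well open. Push it, do not lift or tip it; leave it lying flat on the unit's runners, and leave the other things on the bench where they stand.

Things in the scene. Friction and masses are not known exactly. Their poses are not given: they have to be found in the camera images.
- lamp_unit: Fixed low ivory box, lower half pale blue, 240 (its x) x 130 (its y) x 60 mm high; its flat top is the deck. Origin: centre of its underside, on the bench; z up; the cover slides off towards +x. A knob and a switch are on its -x end face. Along the deck from -x to +x: back stop (8 mm high, x -107 to -96 mm), seat with the cover, snap tab, bare parking end, end stop (8 mm high, x 94 to 107).
- seat (a point): Centre of the cover's seat, on the deck (unit x -55, y 0, z 60 mm). The seat is 80 mm long in x; up to unit x = -17 mm its side walls have inward lips that hold the cover down: lip tops 17 mm over the deck, free gap between the lips 78 mm. Below the seated cover is the open lamp well, 56 (x) x 60 (y) mm, 30 mm deep, centred here.
- parking (a point): Point on the deck (unit x 35, y 0, z 60 mm): over it the cover's centre lies when it is well off its seat, 90 mm from the seat's centre along unit x. Two aluminium runners, 3 mm high, 6 mm wide, at unit y -36 and +36 mm, carry the cover from the seat over the tab to here. Fixed with the unit.
- snap_tab (a joint): How far the snap tab is pressed in, straight down, in m: near 0 = out (blocks the cover), 0.0095 = fully in, its top then 0.5 mm below the deck. The cover can pass only from about 0.0065 on. It resists with about 4 N of friction and stays wherever it is left (no spring back).
- tab_top (a point): Centre of the top face of the snap tab, a grey ribbed block 36 (unit x) x 40 (unit y) mm that stands about 9 mm out of the deck just ahead of the cover's leading edge, at unit x 4.5, y 0. The point moves down with the tab.
- cover: Loose grey plastic cover, about 0.12 kg: plate 80 (its x) x 90 (its y) x 8 mm with a thumb ledge on top. Origin: centre of its underside; axes as the unit's. At the start it is on the runners at unit x -55, y 0, z 63 mm, with 1.5 mm of play, the tab in its way. Off its seat its origin is at unit x 25 mm or more (80 mm of travel); the end stop halts it at x 54.
- ledge (a point): Middle of the upright push face of the cover's thumb ledge, at cover x -30, y 0, z 14.5 mm. The face looks to -x, is 66 mm wide and 13 mm high, from the cover's top (71 mm over the bench) to 84 mm over the bench; before it a ramp falls away to +x. The cover's plate reaches 10 mm behind this face. Pushing takes 1 to 3 N.
- slide_box: Bystander: closed blue and white slide box, 95 x 50 x 34 mm, loose. Origin: centre of its underside.
- oil_bottle: Bystander: small amber bottle with black cap, 32 mm across, 65 mm high, loose. Origin: centre of its underside.
- petri_dish: Bystander: clear shut petri dish, 90 mm across, 16 mm high, loose. Origin: centre of its underside.
- eyepiece: Bystander: black eyepiece standing upright, 36 mm across at the top, 50 mm high, loose. Origin: centre of its underside.
Things that resemble listed ones, but are neither listed nor needed, are in the scene too. What is meant by the cover is not blue, and is the smaller of those in its own colour.

How it is judged:
On the way, in this order (a step that is already met when the one before it is completed fails the run):
1. the snap tab is pressed in while the cover is still on its seat (value of joint snap_tab above 0.0072 m and x of cover in the frame of lamp_unit below -0.048 m), for 0.1 s.
2. the cover is pushed off its seat along the runners (x of cover in the frame of lamp_unit above 0.022 m and z of cover in the frame of lamp_unit between 0.058 and 0.068 m and angle between cover's own z axis and vertical below 0.08 rad), for 0.1 s.
At the end, for the whole second after the job is handed in: The cover lies flat (within 0.08 rad) and at rest on the runners of the lamp unit, at least 77 mm from where it sat (x above 22 mm in the unit's frame, before or at the end stop) and within 20 mm of the middle line; the tab is still in (all of step 2 and x of cover in the frame of lamp_unit below 0.06 m and y of cover in the frame of lamp_unit between -0.02 and 0.02 m and value of joint snap_tab above 0.0065 m and linear speed of cover below 0.01 m/s); the robot touches nothing.
It fails at once if the cover is lifted more than 12 mm (z of cover in the frame of lamp_unit above 0.075 m).
It fails at once if the cover is tipped (angle between cover's own z axis and vertical above 0.25 rad).
It fails at once if a bystander is moved more than 20 mm or tipped (distance of any of slide_box, oil_bottle, petri_dish, eyepiece from where it was at the start of the episode above 0.02 m or angle between any of slide_box, oil_bottle, petri_dish, eyepiece's own z axis and vertical above 0.3 rad).
It also fails if it takes over 43 s, if anything falls off the work surface, if the arm or the gripper's body presses on something with over 40 N, if the wrist force passes 120 N, or if a joint passes its speed limit or range.

## Working session

There is one attempt and no reset: what is moved stays moved. The work goes in short steps, Python scripts to look and compute and a shell command to move; the robot and the scene stay as the last step left them, time stands still between calls to the robot, and variables do not carry over. Pictures are saved under pics/ and viewed, about 8 in all and at most 12, crops included, and the job is handed in when it is done.

```bash
mkdir -p pics; cat > h.py <<'E'
import numpy as np, cv2
from scipy.spatial.transform import Rotation as R
from workcell import monitor, viewer, ticket
def snap(n,f=None):
    s=viewer.snapshot(n)
    if f: cv2.imwrite('pics/'+f,cv2.cvtColor(s['img'],cv2.COLOR_RGB2BGR))
    return s
def rot(s):
    o=np.array(s['orientation'],float)
    return o if o.shape==(3,3) else R.from_quat(o,scalar_first=True).as_matrix()
def ray(s,px):
    K=np.array(s['intrinsics'],float).reshape(3,3);d=np.array(s['dist_coeffs'],float)
    u=cv2.undistortPoints(np.array(px,float).reshape(-1,1,2),K,d).reshape(-1,2)
    return np.c_[u,np.ones(len(u))]@rot(s).T
def onplane(s,px,z):
    v=ray(s,px);o=np.array(s['origin']);return o+v*((z-o[2])/v[:,2])[:,None]
def proj(s,P):
    K=np.array(s['intrinsics'],float).reshape(3,3);M=rot(s).T
    return cv2.projectPoints(np.array(P,float).reshape(-1,3),cv2.Rodrigues(M)[0],-M@np.array(s['origin']),K,np.array(s['dist_coeffs'],float))[0].reshape(-1,2)
E
python3 - <<'E'
from h import *
for n in('side','top'):
    s=snap(n,n+'0.png');print(n,s['origin'],s['orientation'])
print(monitor.state())
E
```

```text
side [0.33197317 0.59233627 0.72262395] [ 0.06656013 -0.15713243  0.91397999 -0.36813004]
top [0.43805785 0.01867605 0.81489642] [-0.04426803  0.70957649 -0.70110735  0.05468116]
{'time': 0.1, 'joint_pos': array([ 1.03450343e+00,  5.28379032e-01,  1.43375511e+00, -1.73158006e-05,
        1.18140849e+00, -1.78503192e-01]), 'joint_velocities': array([ 5.61488888e-04, -3.66515460e-03, -3.54346083e-03, -4.63614891e-05,
        2.24561858e-04,  8.30032202e-04]), 'tau': array([-6.02190030e-04, -4.43307388e+01, -1.78585374e+01, -2.85242686e-04,
        3.85366991e-03, -4.04900604e-06]), 'position': array([0.21848891, 0.58480858, 0.19203403]), 'tcp_rot': array([-3.33587711e-04,  1.77938844e-01,  9.84041065e-01, -9.16181418e-04]), 'force': array([-0.462351  ,  0.24701325,  0.43640987]), 'moment': array([-0.04512046, -0.0469336 ,  0.000776  ]), 'finger_gap': 0.08553520565590479}
```

View pics/top0.png

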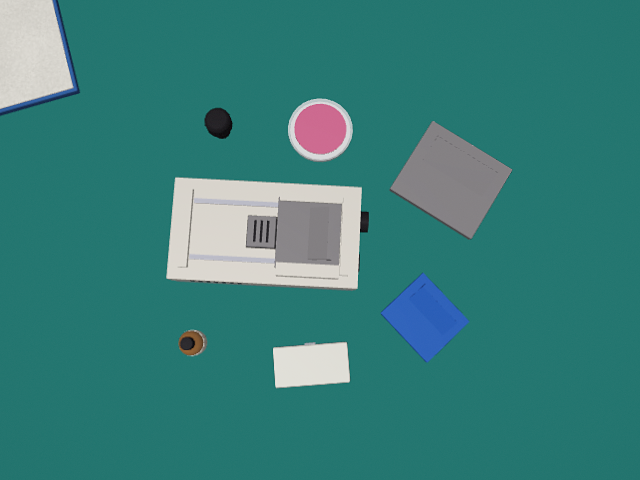

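View pics/side0.png

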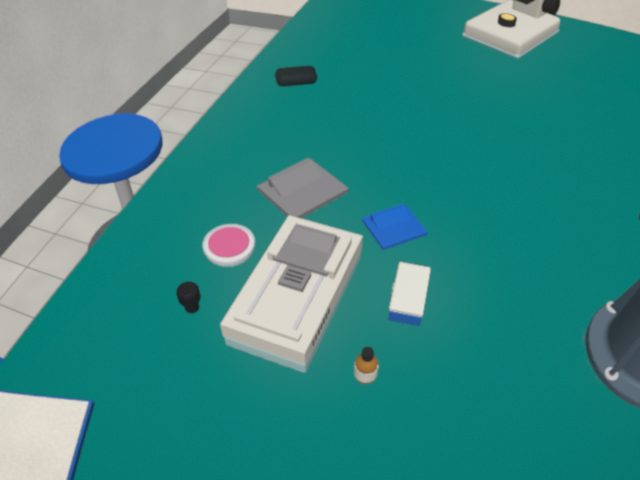

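The top view shows the unit spanning about (167..361, 178..289). The cover is at (308,233) and the tab at (262,232), so the cover slides towards image left. The lookalikes are a larger grey plate at (452,180) and a blue one at (425,317).

```bash
python3 - <<'E'
from h import *
s=snap('top');g=s['img'];hsv=cv2.cvtColor(g,cv2.COLOR_RGB2HSV)
H,S,V=cv2.split(hsv)
def comps(m,z,amin=200):
    c,_=cv2.findContours(m.astype(np.uint8),cv2.RETR_EXTERNAL,cv2.CHAIN_APPROX_NONE)
    for k in c:
        if cv2.contourArea(k)<amin: continue
        b=cv2.boxPoints(cv2.minAreaRect(k)); p=onplane(s,b,z)
        l=[np.linalg.norm(p[i]-p[i-1]) for i in (1,2)]
        e=max(((p[1]-p[0]),(p[2]-p[1])),key=np.linalg.norm)
        print(z,cv2.contourArea(k),b.round(0).tolist(),'c',p.mean(0).round(4),'l',np.round(l,4),'ang',np.degrees(np.arctan2(e[1],e[0])).round(2))
        print(p[:,:2].round(4).tolist())
box=np.zeros(H.shape,bool);box[165:300,155:375]=1
print('ivory');comps((V>150)&(S<60)&box,.06,3000)
gm=(S<40)&(V<140)&(V>60)&box
gm=cv2.morphologyEx(gm.astype(np.uint8),cv2.MORPH_OPEN,np.ones((3,3)))
print('grey');comps(gm,.071)
t=gm.copy();t[:,:240]=0;t[:,275:]=0
t[:,:]=t; print('tab');comps(t,.069)
# other bystanders rough
for n,px,z in(('bottle',(190,343),.06),('dish',(320,130),.016),('eyep',(218,122),.05),('box',(311,365),.034),('knob',(364,222),.03)):print(n,onplane(s,[px],z).round(3))
E
```

```text
ivory
0.06 19056.5 [[166.0, 278.0], [171.0, 176.0], [362.0, 186.0], [357.0, 288.0]] c [0.557  0.0773 0.06  ] l [0.1316 0.2463] ang -92.29
[[0.4961, 0.1993], [0.6277, 0.1986], [0.6178, -0.0476], [0.4865, -0.0409]]
grey
0.071 351.5 [[245.0, 247.0], [247.0, 215.0], [276.0, 217.0], [274.0, 249.0]] c [0.5553 0.0806 0.071 ] l [0.0404 0.0361] ang -1.73
[[0.5359, 0.0992], [0.5763, 0.098], [0.5747, 0.062], [0.5343, 0.0634]]
0.071 3629.0 [[275.0, 261.0], [278.0, 200.0], [341.0, 204.0], [338.0, 264.0]] c [0.5557 0.0211 0.071 ] l [0.0764 0.0798] ang -92.27
[[0.5191, 0.0619], [0.5955, 0.0595], [0.5924, -0.0202], [0.5159, -0.0167]]
tab
0.069 343.0 [[245.0, 247.0], [247.0, 215.0], [275.0, 217.0], [273.0, 248.0]] c [0.5556 0.0813 0.069 ] l [0.0405 0.0352] ang -1.73
[[0.5362, 0.0994], [0.5767, 0.0982], [0.5751, 0.063], [0.5346, 0.0645]]
bottle [[0.416 0.166 0.06 ]]
dish [[0.707 0.007 0.016]]
eyep [[0.705 0.143 0.05 ]]
box [[0.39  0.016 0.034]]
knob [[ 0.577 -0.052  0.03 ]]
```

```bash
python3 -c "
import cv2;g=cv2.imread('pics/top0.png')[170:300,155:380];cv2.imwrite('pics/c1.png',cv2.resize(g,None,fx=3.5,fy=3.5,interpolation=2))"
```

```text
(no output)
```

View pics/c1.png

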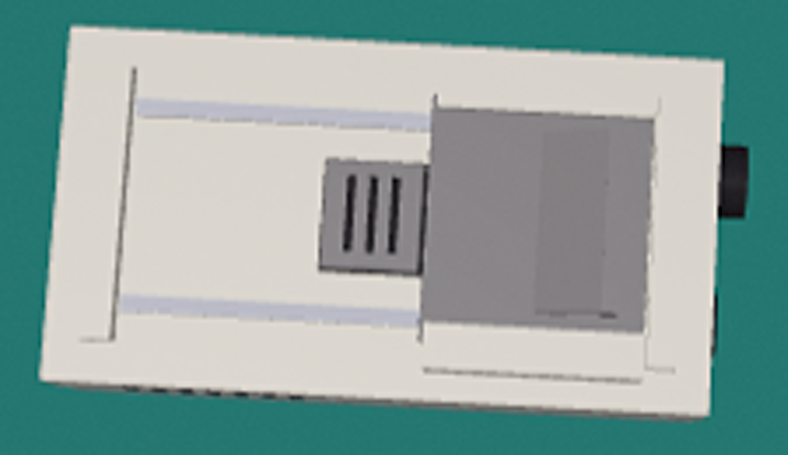

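The crop shows unit +x at about 87.7° in the world. The unit's centre is near (0.557, 0.078) and the tab near (0.5555, 0.082). I'll travel shut with the jaw axis along unit y, 16 rows in all.

```bash
python3 -m pendant '[[[0.21,-0.315,0],[0,0,-0.025]],[[0.21,-0.315,0],[0,0,-0.025]],[[0.21,-0.315,0],[0,0,-0.025]],[[0.21,-0.315,0],[0,0,-0.025]],[[0.21,-0.315,0],[0,0,-0.025]],[[0.21,-0.315,0],[0,0,-0.025]],[[0.21,-0.315,0],[0,0,-0.025]],[[0.21,-0.315,0],[0,0,-0.025]]]' 0
python3 -m pendant '[[[0.21,-0.315,0],[0,0,-0.025]],[[0.21,-0.315,0],[0,0,-0.025]],[[0.21,-0.315,0],[0,0,-0.025]],[[0.21,-0.315,0],[0,0,-0.025]],[[0.21,-0.315,0],[0,0,-0.025]],[[0.21,-0.315,0],[0,0,-0.025]],[[0.21,-0.315,0],[0,0,-0.025]],[[0,0,0],[0,0,0]]]' 0
cat >> h.py <<'E'
def where():
    st=monitor.state();M=R.from_quat(st['tcp_rot'],scalar_first=True).as_matrix();p=st['position']
    a=np.radians(87.75);u=np.array([np.cos(a),np.sin(a)]);v=np.array([-u[1],u[0]]);d=p[:2]-[.557,.0775]
    print('t',round(st['time'],2),'p',p.round(4),'unit xy mm',np.round([d@u*1e3,d@v*1e3],1),'tooly deg',np.degrees(np.arctan2(M[1,1],M[0,1])).round(2),'toolz',M[:,2].round(3),'F',np.round(st['force'],1),'gap',round(st['finger_gap'],4))
E
python3 -c "from h import *;where()"
```

```text
time: 0.82
position: [0.3852, 0.3287, 0.1898]
tcp_rot: [-0.001, 0.479, 0.878, 0.001]
force: [0.8, 0.0, 0.2]
finger_gap: -0.0
time: 1.48
position: [0.5411, 0.0897, 0.1893]
tcp_rot: [0.001, 0.713, 0.701, 0.001]
force: [-0.4, 0.4, -0.2]
finger_gap: 0.0001
t 1.48 p [0.5411 0.0897 0.1893] unit xy mm [11.6 16.4] tooly deg -0.92 toolz [ 0.003  0.001 -1.   ] F [-0.4  0.4 -0.2] gap 0.0001
```

```bash
python3 -m pendant '[[[0.15,-0.08,-0.2],[0,0,-0.007]],[[0,0,-0.3],[0,0,0]],[[0,0,-0.3],[0,0,0]],[[0,0,-0.15],[0,0,0]],[[0,0,0],[0,0,0]]]' 0
python3 - <<'E'
from h import *
where();snap('side','side1.png');s=snap('top','top1.png')
g=cv2.imread('pics/side1.png')[200:370,200:420];cv2.imwrite('pics/c2.png',cv2.resize(g,None,fx=3.4,fy=3.4,interpolation=2))
E
```

```text
time: 1.9
position: [0.5601, 0.0777, 0.0923]
tcp_rot: [0.003, 0.723, 0.691, 0.004]
force: [-0.1, -0.9, 0.4]
finger_gap: 0.0001
t 1.9 p [0.5601 0.0777 0.0923] unit xy mm [ 0.3 -3.1] tooly deg -2.61 toolz [ 0.01   0.001 -1.   ] F [-0.1 -0.9  0.4] gap 0.0001
```

View pics/c2.png

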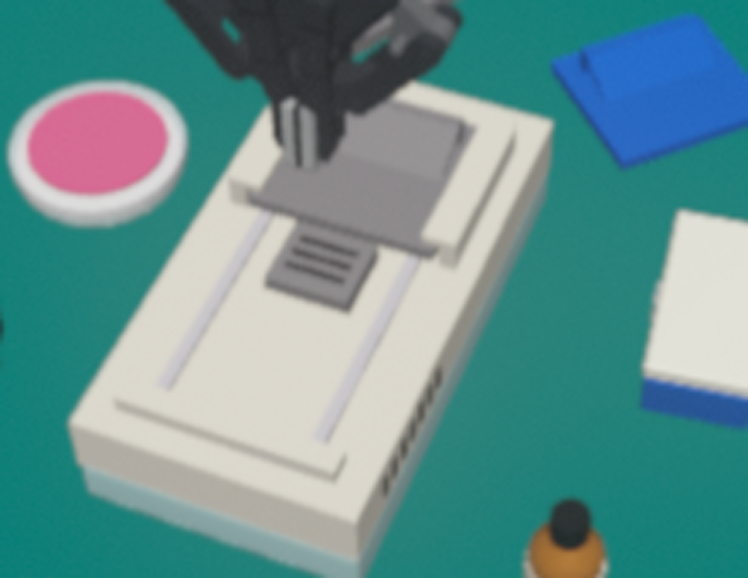

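The crop shows the shut fingertip at about (290,247) full-frame and the tab centre at about (295,277). I'll check both against the calibration.

```bash
python3 - <<'E'
from h import *
s=snap('side');st=monitor.state();print('tcp px',proj(s,[st['position']]).round(1),'tab side',onplane(s,[(294.7,276.5)],.069).round(4),'tab px pred',proj(s,[[.5556,.0815,.069]]).round(1))
w=onplane(s,[(289.7,248)],.0923);print('tip side',w.round(4))
E
```

```text
tcp px [[289.6 260.6]] tab side [[0.554  0.0829 0.069 ]] tab px pred [[294.  275.6]]
tip side [[0.5734 0.0512 0.0923]]
```

```bash
python3 -m pendant '[[[0,0.03,0],[0,0,0]],[[0,0,0],[0,0,0]]]' 0
python3 - <<'E'
from h import *
where();s=snap('side','side2.png');p=monitor.state()['position']
for dz in(0,.01,.02,.03):print(dz,proj(s,[p+[0,0,dz]]).round(1))
a=cv2.imread('pics/side2.png')[205:295,240:350];b=snap('top','top2.png');b=cv2.imread('pics/top2.png')[175:295,200:360]
a=cv2.resize(a,(550,450),interpolation=2)
for dz in (0,.02):
    q=(proj(s,[p+[0,0,dz]])[0]-[240,205])*5;cv2.circle(a,tuple(int(x) for x in q),4,(0,0,255) if dz==0 else (0,255,255),-1)
cv2.imwrite('pics/c3.png',a)
E
```

```text
time: 2.22
position: [0.5646, 0.0815, 0.0985]
tcp_rot: [0.007, 0.723, 0.691, 0.008]
force: [0.3, -0.6, -0.9]
finger_gap: 0.0002
t 2.22 p [0.5646 0.0815 0.0985] unit xy mm [ 4.3 -7.4] tooly deg -2.54 toolz [ 0.022  0.    -1.   ] F [ 0.3 -0.6 -0.9] gap 0.0002
0 [[287.3 260.6]]
0.01 [[287. 256.]]
0.02 [[286.7 251.3]]
0.03 [[286.4 246.5]]
```

View pics/c3.png

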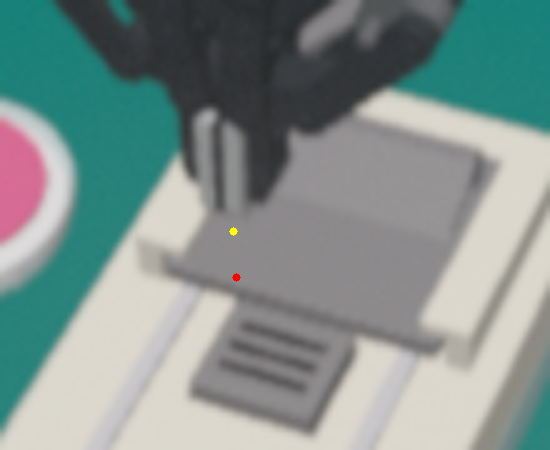

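The side crop puts the visible finger end at about (287,247). The TCP projects to (287,261), so it is off by about 25 mm in z or y. I'll check with the top view.

```bash
python3 - <<'E'
from h import *
where();s=snap('top','top3.png');st=monitor.state();p=st['position'];M=R.from_quat(st['tcp_rot'],scalar_first=True).as_matrix()
a=cv2.imread('pics/top3.png')[110:310,190:390];a=cv2.resize(a,(600,600),interpolation=2)
for d,c in((0,(0,0,255)),(.073,(0,255,255)),(.15,(0,255,0))):
    q=(proj(s,[p-M[:,2]*d])[0]-[190,110])*3;cv2.circle(a,tuple(int(x) for x in q),4,c,-1)
cv2.imwrite('pics/c4.png',a)
E
```

```text
t 2.32 p [0.5649 0.0812 0.0986] unit xy mm [ 4.  -7.7] tooly deg -2.53 toolz [ 0.022 -0.    -1.   ] F [-0.7  0.1 -0.3] gap -0.0
```

View pics/c4.png

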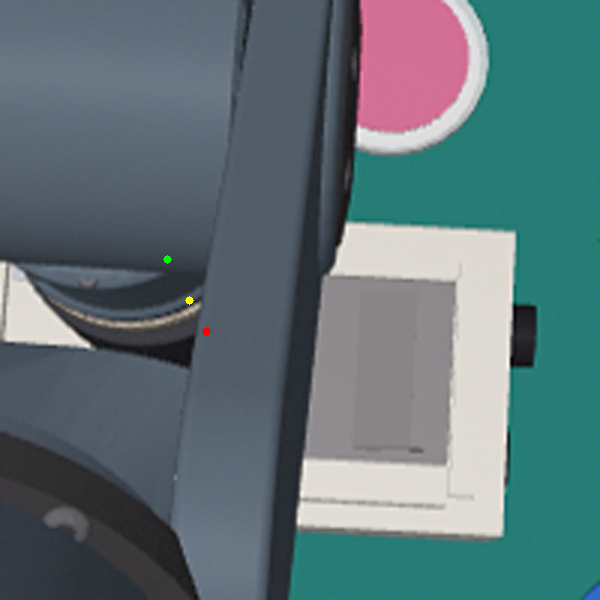

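The wrist agrees laterally, so the offset looks like height. I'll straighten, centre over the tab, and descend in small steps while watching force.

```bash
python3 -m pendant '[[[-0.09,0.005,0],[0,0.007,0]],[[0,0,0],[0,0,0]],[[0,0,-0.08],[0,0,0]],[[0,0,-0.05],[0,0,0]],[[0,0,0],[0,0,0]]]' 0 | tail -0
python3 - <<'E'
from h import *
where();s=snap('side','side3.png');p=monitor.state()['position'];print(proj(s,[p,p+[0,0,.02]]).round(1))
E
```

```text
t 2.78 p [0.5554 0.0818 0.0862] unit xy mm [4.2 1.8] tooly deg -2.52 toolz [ 0.001 -0.    -1.   ] F [-0.8  0.2  0. ] gap 0.0001
[[293.7 268.1]
 [293.2 259. ]]Exception ignored on flushing sys.stdout:
BrokenPipeError: [Errno 32] Broken pipe
```

Well centred. Now down in small steps.

```bash
python3 -m pendant '[[[0,0,-0.07],[0,0,0]],[[0,0,-0.05],[0,0,0]],[[0,0,0],[0,0,0]]]' 0; python3 -m pendant '[[[0,0,-0.04],[0,0,0]],[[0,0,0],[0,0,0]]]' 0
python3 - <<'E'
from h import *
where();s=snap('side','side4.png');p=monitor.state()['position'];print(proj(s,[p,p+[0,0,.02]]).round(1))
a=cv2.imread('pics/side4.png')[205:305,240:350];a=cv2.resize(a,(660,600),interpolation=2)
q=(proj(s,[p])[0]-[240,205])*6;cv2.circle(a,tuple(int(x) for x in q),3,(0,0,255),-1)
cv2.imwrite('pics/c5.png',a)
E
```

```text
time: 3.08
position: [0.5554, 0.0817, 0.0727]
tcp_rot: [0.0, 0.723, 0.691, -0.0]
force: [0.2, -0.3, -0.3]
finger_gap: -0.0002
time: 3.25
position: [0.555, 0.0816, 0.0677]
tcp_rot: [-0.0, 0.723, 0.691, -0.0]
force: [-0.3, 0.3, 0.3]
finger_gap: 0.0
t 3.25 p [0.555  0.0816 0.0677] unit xy mm [4.1 2.1] tooly deg -2.53 toolz [-0.001 -0.    -1.   ] F [-0.3  0.3  0.3] gap 0.0
[[294.2 276.1]
 [293.7 267.3]]
```

View pics/c5.png

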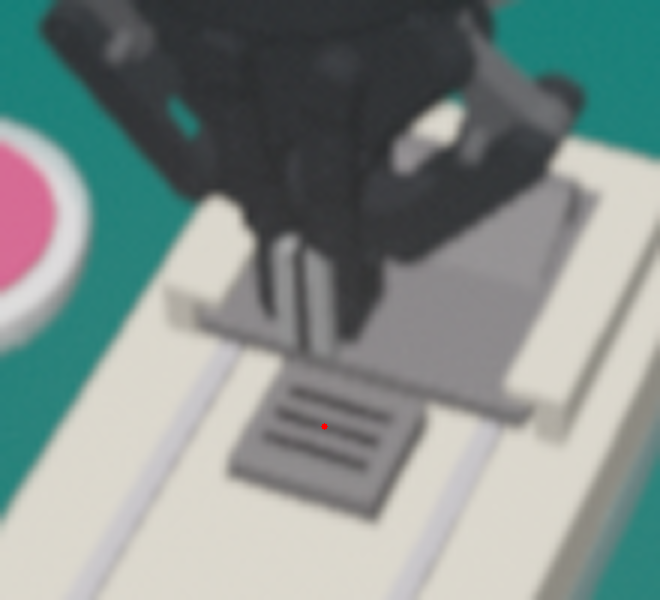

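The red dot (TCP) sits on the tab, but the visible finger end at about (292,264) is still some 28 mm higher, and there is no contact. I'll go on down and look again.

```bash
python3 -m pendant '[[[0,0,-0.06],[0,0,0]],[[0,0,-0.05],[0,0,0]],[[0,0,0],[0,0,0]]]' 0; python3 -m pendant '[[[0,0,-0.04],[0,0,0]],[[0,0,-0.02],[0,0,0]],[[0,0,0],[0,0,0]]]' 0
python3 - <<'E'
from h import *
where();s=snap('side','side5.png');p=monitor.state()['position'];print(proj(s,[p,p+[0,0,.02]]).round(1))
a=cv2.imread('pics/side5.png')[205:305,240:350];a=cv2.resize(a,(660,600),interpolation=2)
q=(proj(s,[p+[0,0,.028]])[0]-[240,205])*6;cv2.circle(a,tuple(int(x) for x in q),3,(0,0,255),-1)
cv2.imwrite('pics/c6.png',a)
E
```

```text
time: 3.55
position: [0.556, 0.0816, 0.0565]
tcp_rot: [0.001, 0.723, 0.691, 0.0]
force: [-0.3, 0.2, 0.7]
finger_gap: 0.0001
time: 3.8
position: [0.5559, 0.0816, 0.0495]
tcp_rot: [0.0, 0.723, 0.691, 0.0]
force: [-0.3, 0.3, -0.6]
finger_gap: 0.0002
t 3.8 p [0.5559 0.0816 0.0495] unit xy mm [4.1 1.3] tooly deg -2.53 toolz [ 0.001 -0.    -1.   ] F [-0.3  0.3 -0.6] gap 0.0002
[[294.3 283.8]
 [293.8 275.3]]
```

View pics/c6.png

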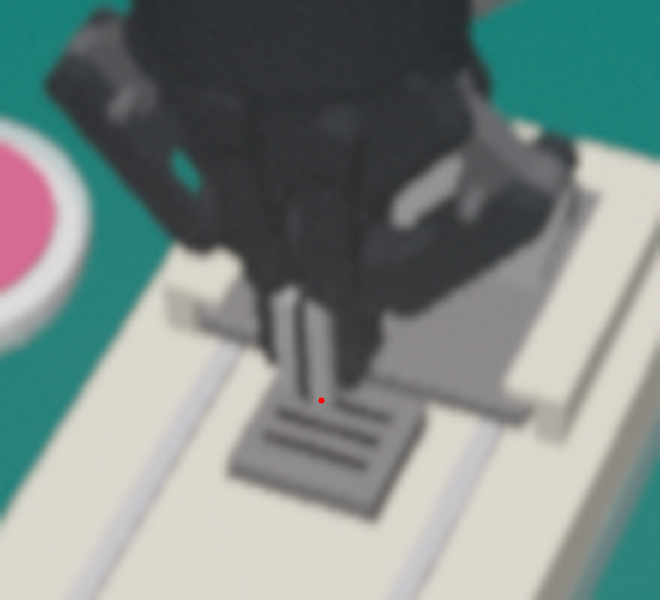

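The finger end is now close above the tab, so the TCP reading is about 30 mm lower than the visible end. I'll go on in fine steps until contact.

```bash
python3 -m pendant '[[[0,0,-0.03],[0,0,0]],[[0,0,-0.02],[0,0,0]],[[0,0,0],[0,0,0]]]' 0; python3 -m pendant '[[[0,0,-0.03],[0,0,0]],[[0,0,0],[0,0,0]]]' 0;python3 -m pendant '[[[0,0,-0.02],[0,0,0]],[[0,0,0],[0,0,0]]]' 0
```

```text
time: 4.1
position: [0.5562, 0.0816, 0.0445]
tcp_rot: [0.001, 0.723, 0.691, 0.0]
force: [-0.0, 0.3, 0.6]
finger_gap: 0.0
time: 4.27
position: [0.5562, 0.0816, 0.0413]
tcp_rot: [0.001, 0.723, 0.691, 0.001]
force: [-0.1, 0.6, -1.0]
finger_gap: -0.0003
time: 4.43
position: [0.5563, 0.0816, 0.0391]
tcp_rot: [0.001, 0.723, 0.691, 0.001]
force: [-0.6, 0.1, -0.6]
finger_gap: -0.0001
```

```bash
python3 -m pendant '[[[0,0,-0.02],[0,0,0]],[[0,0,0],[0,0,0]]]' 0; python3 -m pendant '[[[0,0,-0.02],[0,0,0]],[[0,0,0],[0,0,0]]]' 0;python3 -m pendant '[[[0,0,-0.02],[0,0,0]],[[0,0,0],[0,0,0]]]' 0
python3 - <<'E'
from h import *
s=snap('side','side6.png');p=monitor.state()['position']
a=cv2.imread('pics/side6.png')[205:305,240:350];a=cv2.resize(a,(660,600),interpolation=2)
cv2.imwrite('pics/c7.png',a)
E
```

```text
time: 4.6
position: [0.5563, 0.0816, 0.0369]
tcp_rot: [0.001, 0.723, 0.691, 0.001]
force: [0.7, 0.4, 0.3]
finger_gap: 0.0002
time: 4.77
position: [0.5563, 0.0816, 0.0347]
tcp_rot: [0.001, 0.723, 0.691, 0.001]
force: [0.2, -0.4, 0.4]
finger_gap: -0.0
time: 4.93
position: [0.5565, 0.0816, 0.0326]
tcp_rot: [0.001, 0.723, 0.691, 0.001]
force: [-0.2, 0.1, -0.6]
finger_gap: 0.0003
```

View pics/c7.png

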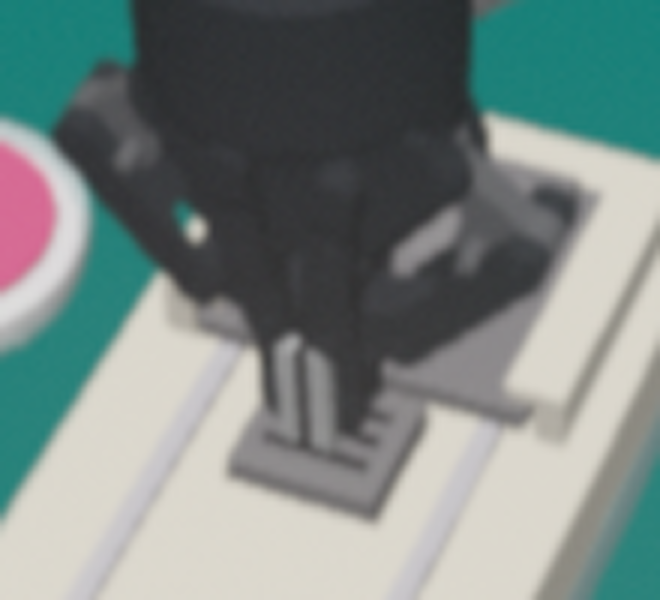

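The finger end is just above the tab and centred laterally. I'll continue to contact.

```bash
for i in 1; do python3 -m pendant '[[[0,0,-0.02],[0,0,0]],[[0,0,0],[0,0,0]]]' 0; python3 -m pendant '[[[0,0,-0.02],[0,0,0]],[[0,0,0],[0,0,0]]]' 0;python3 -m pendant '[[[0,0,-0.02],[0,0,0]],[[0,0,0],[0,0,0]]]' 0; done | grep -v rot
```

```text
time: 5.15
position: [0.5567, 0.0816, 0.0306]
force: [0.7, 0.0, 0.5]
finger_gap: -0.0003
time: 5.32
position: [0.5571, 0.0816, 0.0286]
force: [0.8, 0.0, 0.1]
finger_gap: -0.0002
time: 5.48
position: [0.5573, 0.0816, 0.0269]
force: [0.3, -0.4, -0.0]
finger_gap: -0.0001
```

```bash
for i in 1; do python3 -m pendant '[[[-0.01,0,-0.02],[0,0,0]],[[0,0,0],[0,0,0]]]' 0; python3 -m pendant '[[[0,0,-0.02],[0,0,0]],[[0,0,0],[0,0,0]]]' 0;python3 -m pendant '[[[0,0,-0.02],[0,0,0]],[[0,0,0],[0,0,0]]]' 0; done | grep -v rot; python3 -c "
from h import *
where()
print(monitor.state()['joint_pos'].round(3))"
```

```text
time: 5.65
position: [0.5575, 0.0816, 0.0253]
force: [-1.0, -1.0, 0.8]
finger_gap: -0.0002
time: 5.82
position: [0.5576, 0.0816, 0.0233]
force: [0.9, -0.0, 0.5]
finger_gap: -0.0
time: 5.98
position: [0.5575, 0.0816, 0.0212]
force: [-0.4, 0.9, -0.0]
finger_gap: 0.0006
t 5.98 p [0.5575 0.0816 0.0212] unit xy mm [ 4.1 -0.3] tooly deg -2.53 toolz [ 0.007 -0.001 -1.   ] F [-0.4  0.9 -0. ] gap 0.0006
[-0.053  0.695  1.724 -0.     0.715 -0.008]
```

```bash
python3 - <<'E'
from h import *
s=snap('side','side7.png')
for z,r in((.0985,248),(.0677,263.7),(.0495,271.5),(.0326,279.7)):
    v=ray(s,[(293,r)])[0];o=np.array(s['origin'])
    print(z,[ (yy,((o+v*((.0816+yy-o[1])/v[1])).round(4)).tolist()) for yy in(0,.011)])
g=s['img'];print(g[262:300,293].tolist());print(g[262:300,290,0].tolist());print(cv2.imread('pics/side6.png')[262:300,290,2].tolist())
E
```

```text
0.0985 [(0, [0.5548, 0.0816, 0.1295]), (0.011, [0.55, 0.0926, 0.1423])]
0.0677 [(0, [0.5561, 0.0816, 0.0956]), (0.011, [0.5513, 0.0926, 0.1091])]
0.0495 [(0, [0.5568, 0.0816, 0.0779]), (0.011, [0.552, 0.0926, 0.0918])]
0.0326 [(0, [0.5576, 0.0816, 0.0587]), (0.011, [0.5527, 0.0926, 0.073])]
[[59, 59, 60], [60, 59, 61], [61, 60, 61], [62, 62, 63], [63, 64, 65], [65, 65, 66], [76, 77, 78], [103, 103, 104], [128, 127, 128], [138, 138, 138], [140, 140, 140], [139, 139, 140], [139, 139, 139], [140, 141, 141], [142, 142, 141], [141, 141, 141], [142, 141, 141], [142, 142, 142], [142, 141, 141], [142, 142, 142], [143, 143, 143], [143, 142, 142], [139, 138, 138], [140, 138, 139], [141, 139, 140], [143, 141, 141], [154, 151, 150], [182, 178, 172], [207, 203, 194], [217, 214, 203], [220, 216, 206], [219, 216, 205], [219, 215, 205], [219, 215, 205], [219, 216, 205], [219, 216, 205], [219, 216, 205], [220, 216, 205]]
[56, 57, 58, 63, 73, 83, 91, 95, 95, 94, 95, 92, 88, 87, 89, 87, 87, 84, 85, 88, 91, 103, 126, 139, 142, 149, 172, 202, 216, 219, 220, 220, 220, 220, 219, 220, 220, 220]
[94, 92, 93, 90, 87, 86, 86, 85, 85, 83, 85, 87, 87, 87, 87, 88, 81, 84, 116, 136, 141, 143, 140, 131, 118, 123, 160, 200, 216, 219, 219, 219, 220, 220, 220, 219, 220, 219]
```

```bash
python3 - <<'E'
import cv2,numpy as np
f=lambda n:cv2.resize(cv2.imread(f'pics/side{n}.png')[235:300,260:325],(390,390),interpolation=2)
cv2.imwrite('pics/c8.png',np.hstack([f(6),f(7)]))
E
```

```text
(no output)
```

View pics/c8.png

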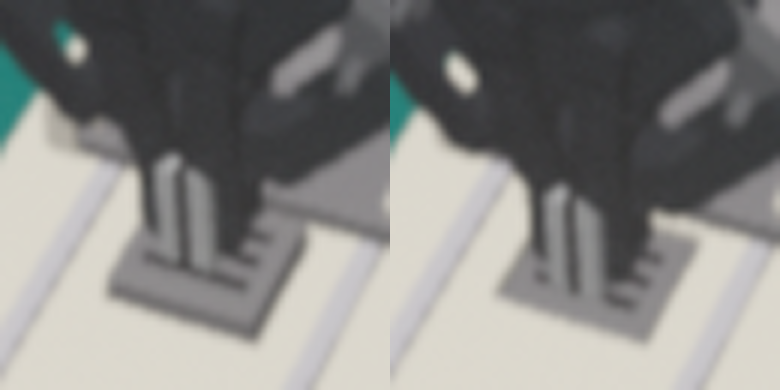

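The right half shows the tab flush with the deck and no side face visible, so it is pressed although the force reading stays near 0 and z reads about 40 mm low. One more small press to see whether it bottoms.

```bash
python3 -m pendant '[[[0,0,-0.02],[0,0,0]],[[0,0,0],[0,0,0]]]' 0;python3 -m pendant '[[[0,0,-0.02],[0,0,0]],[[0,0,0],[0,0,0]]]' 0; python3 - <<'E'
from h import *
st=monitor.state();print(st['tau'].round(2))
a=cv2.cvtColor(cv2.imread('pics/side7.png'),cv2.COLOR_BGR2RGB).astype(int);b=snap('side','side8.png')['img']
for c in(285,290,300):print(c,a[272:292,c,0].tolist(),b[272:292,c,0].tolist())
E
```

```text
time: 6.2
position: [0.5576, 0.0816, 0.0217]
tcp_rot: [0.003, 0.722, 0.691, 0.002]
force: [0.4, 0.2, 0.5]
finger_gap: 0.0002
time: 6.37
position: [0.558, 0.0816, 0.0215]
tcp_rot: [0.003, 0.722, 0.692, 0.003]
force: [-0.4, 0.4, 0.9]
finger_gap: -0.0001
[-0.000e+00 -4.363e+01 -9.780e+00 -0.000e+00  2.000e-02  0.000e+00]
285 [93, 91, 87, 85, 85, 93, 113, 125, 112, 106, 125, 139, 142, 144, 163, 196, 214, 219, 219, 220] [99, 98, 94, 95, 94, 99, 116, 126, 114, 107, 125, 138, 142, 144, 162, 196, 215, 219, 220, 220]
290 [95, 92, 88, 87, 89, 87, 87, 84, 85, 88, 91, 103, 126, 139, 142, 149, 172, 202, 216, 219] [96, 94, 94, 94, 95, 95, 93, 88, 88, 89, 95, 112, 131, 140, 142, 148, 173, 202, 216, 219]
300 [60, 59, 58, 60, 62, 65, 76, 87, 84, 87, 115, 131, 125, 110, 117, 133, 140, 143, 149, 171] [58, 58, 59, 61, 63, 69, 81, 95, 91, 88, 115, 132, 125, 109, 116, 134, 140, 142, 147, 170]
```

It bottomed: z stalls at 0.0213 with the tip at about 0.0595, an offset of 38 mm. Now up and back to behind the ledge.

```bash
python3 -m pendant '[[[0,0,0.1],[0,0,0]],[[0,0,0.2],[0,0,0]],[[0,0,0.2],[0,0,0]],[[0,0,0],[0,0,0]]]' 0 | grep pos; python3 -m pendant '[[[-0.015,-0.25,0],[0,0.003,0]],[[-0.01,-0.3,0],[0,0,0]],[[-0.01,-0.3,0],[0,0,0]],[[-0.01,-0.2,0],[0,0,0]],[[0,0,0],[0,0,0]]]' 0 | grep pos; python3 -c "
from h import *
where()"
```

```text
position: [0.5551, 0.0816, 0.0708]
position: [0.5499, -0.0249, 0.0706]
t 7.17 p [ 0.5499 -0.0249  0.0706] unit xy mm [-102.7    3.1] tooly deg -2.16 toolz [-0.008 -0.    -1.   ] F [ 1.   0.1 -0. ] gap 0.0
```

```bash
python3 -m pendant '[[[0.03,-0.02,-0.1],[0,-0.0025,0]],[[0,0,-0.12],[0,0,0]],[[0,0,-0.08],[0,0,0]],[[0,0,0],[0,0,0]]]' 0 | grep pos; python3 - <<'E'
from h import *
where();snap('side','side9.png')
f=cv2.imread('pics/side9.png')[205:305,250:370];cv2.imwrite('pics/c9.png',cv2.resize(f,(720,600),interpolation=2))
E
```

```text
position: [0.552, -0.0274, 0.0385]
t 7.5 p [ 0.552  -0.0274  0.0385] unit xy mm [-105.     0.9] tooly deg -2.42 toolz [-0.002  0.001 -1.   ] F [ 0.4  0.6 -0.5] gap 0.0004
```

View pics/c9.png

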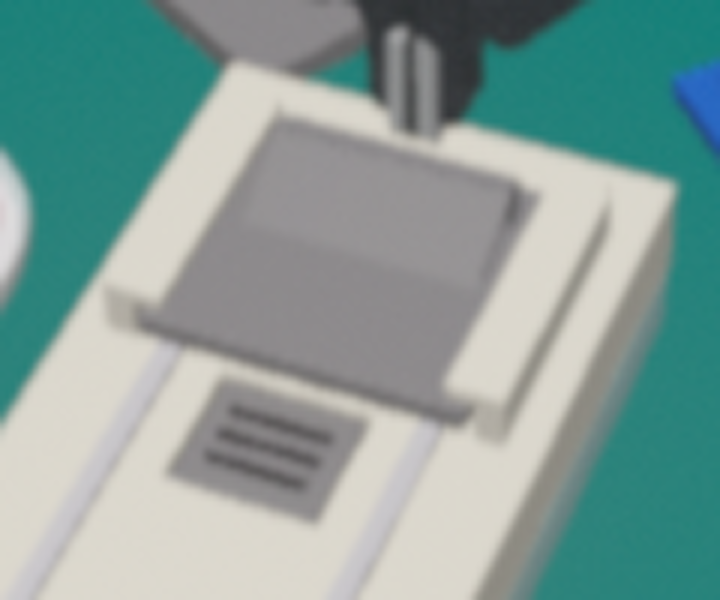

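The tab stays flush. The finger is behind the ledge, with its end at about (319,228). I'll check its height.

```bash
python3 - <<'E'
from h import *
s=snap('side');o=np.array(s['origin'])
for r in(227,228,229):
    v=ray(s,[(319.2,r)])[0]
    for y in(-.0274,-.022,-.0164):print(r,y,(o+v*((y-o[1])/v[1])).round(4))
a=np.radians(87.75);u=np.array([np.cos(a),np.sin(a)])
print('ledge mid top px',proj(s,[np.r_[np.array([.557,.0775])-.085*u,.084]]).round(1))
E
```

```text
227 -0.0274 [ 0.5544 -0.0274  0.0694]
227 -0.022 [ 0.5524 -0.022   0.0751]
227 -0.0164 [ 0.5504 -0.0164  0.081 ]
228 -0.0274 [ 0.5544 -0.0274  0.0671]
228 -0.022 [ 0.5524 -0.022   0.0728]
228 -0.0164 [ 0.5504 -0.0164  0.0787]
229 -0.0274 [ 0.5544 -0.0274  0.0648]
229 -0.022 [ 0.5524 -0.022   0.0706]
229 -0.0164 [ 0.5504 -0.0164  0.0765]
ledge mid top px [[315.3 228.9]]
```

```bash
python3 -m pendant '[[[0,0.05,-0.015],[0,0,0]],[[0.01,0.05,0],[0,0,0]],[[0,0,0],[0,0,0]]]' 0 | grep -v rot; python3 -m pendant '[[[0.005,0.1,0],[0,0,0]],[[0.005,0.1,0],[0,0,0]],[[0,0,0],[0,0,0]]]' 0 | grep -v rot; python3 - <<'E'
from h import *
where();s=snap('side','side10.png')
b=s['img'].astype(int);a=cv2.cvtColor(cv2.imread('pics/side9.png'),cv2.COLOR_BGR2RGB).astype(int)
for c in(300,310):print(c,a[250:278,c,0].tolist(),b[250:278,c,0].tolist())
E
```

```text
time: 7.85
position: [0.5544, -0.0157, 0.0388]
force: [0.4, -0.2, -1.0]
finger_gap: 0.0001
time: 8.1
position: [0.5562, 0.0067, 0.0397]
force: [0.2, -0.5, -0.3]
finger_gap: 0.0001
t 8.1 p [0.5562 0.0067 0.0397] unit xy mm [-70.8  -1.9] tooly deg -2.28 toolz [ 0.003 -0.    -1.   ] F [ 0.2 -0.5 -0.3] gap 0.0001
300 [142, 141, 141, 141, 141, 141, 141, 141, 141, 141, 142, 142, 141, 142, 141, 136, 125, 122, 154, 191, 199, 180, 154, 144, 140, 127, 104, 101] [150, 151, 151, 151, 151, 151, 151, 150, 147, 144, 142, 142, 142, 141, 141, 142, 141, 140, 142, 142, 142, 143, 141, 141, 142, 142, 142, 142]
310 [141, 141, 141, 141, 141, 141, 141, 141, 142, 141, 141, 141, 142, 141, 141, 142, 142, 141, 137, 126, 123, 154, 192, 199, 182, 161, 157, 167] [151, 150, 151, 151, 150, 151, 152, 151, 151, 151, 151, 148, 144, 142, 141, 141, 141, 142, 142, 142, 141, 141, 141, 142, 142, 142, 142, 141]
```

The cover is sliding over the tab. Continuing.

```bash
python3 -m pendant '[[[0.0,0.1,-0.02],[0,0,0]],[[0.0,0.12,0],[0,0,0]],[[0,0.1,0],[0,0,0]],[[0,0,0],[0,0,0]]]' 0 | grep -v rot; python3 - <<'E'
from h import *
where()
E
```

```text
time: 8.48
position: [0.557, 0.0408, 0.0382]
force: [0.3, -0.2, 0.3]
finger_gap: 0.0002
t 8.48 p [0.557  0.0408 0.0382] unit xy mm [-36.6  -1.4] tooly deg -2.28 toolz [ 0.005 -0.002 -1.   ] F [ 0.3 -0.2  0.3] gap 0.0002
```

```bash
python3 -m pendant '[[[0.0,0.1,-0.01],[0,0,0]],[[0.0,0.1,0],[0,0,0]],[[0,0.07,0],[0,0,0]],[[0,0.03,0],[0,0,0]],[[0,0,0],[0,0,0]]]' 0 | grep -v rot; python3 - <<'E'
from h import *
where();s=snap('side','side11.png')
f=cv2.imread('pics/side11.png')[200:370,210:380];cv2.imwrite('pics/c10.png',cv2.resize(f,(595,595),interpolation=2))
H,S,V=cv2.split(cv2.cvtColor(s['img'],cv2.COLOR_RGB2HSV))
E
```

```text
time: 8.9
position: [0.5571, 0.0748, 0.0373]
force: [-0.0, -1.4, 1.2]
finger_gap: -0.0001
t 8.9 p [0.5571 0.0748 0.0373] unit xy mm [-2.7 -0.2] tooly deg -2.15 toolz [ 0.006 -0.002 -1.   ] F [-0.  -1.4  1.2] gap -0.0001
```

Estimated cover x is about 38 mm. I'll back off a little, raise, move the arm away towards −y, and check from the top.

```bash
python3 -m pendant '[[[0,-0.06,0],[0,0,0]],[[0,-0.06,0],[0,0,0]],[[0,0,0.2],[0,0,0]],[[0,0,0.3],[0,0,0]],[[0,0,0.4],[0,0,0]],[[0,0,0.3],[0,0,0]],[[0,-0.4,0],[0,0,0]],[[0,-0.4,0],[0,0,0]]]' 0 | grep pos; python3 -m pendant '[[[0,-0.4,0],[0,0,0]],[[0,-0.4,0],[0,0,0]],[[0,-0.4,0],[0,0,0]],[[0,-0.4,0],[0,0,0]],[[0,-0.4,0],[0,0,0]],[[0,-0.4,0],[0,0,0]],[[0,0,0],[0,0,0]],[[0,0,0],[0,0,0]]]' 0 | grep pos
python3 - <<'E'
from h import *
where();s=snap('top','top12.png')
g=s['img'];H,S,V=cv2.split(cv2.cvtColor(g,cv2.COLOR_RGB2HSV))
gm=((S<40)&(V<150)&(V>60)).astype(np.uint8);gm[:180]=0;gm[290:]=0;gm[:,:160]=0;gm[:,365:]=0
gm=cv2.morphologyEx(gm,cv2.MORPH_OPEN,np.ones((3,3)))
c,_=cv2.findContours(gm,cv2.RETR_EXTERNAL,cv2.CHAIN_APPROX_NONE)
a=np.radians(87.75);u=np.array([np.cos(a),np.sin(a)]);v=np.array([-u[1],u[0]])
for k in c:
    if cv2.contourArea(k)<100:continue
    b=cv2.boxPoints(cv2.minAreaRect(k));p=onplane(s,b,.071);d=p.mean(0)[:2]-[.557,.0775]
    print(cv2.contourArea(k),b.round().tolist(),np.round([d@u*1e3,d@v*1e3],1),[np.linalg.norm(p[i]-p[i-1]).round(4) for i in(1,2)])
s2=snap('side','side12.png')
A=cv2.resize(cv2.imread('pics/top12.png'),(400,300));f=cv2.imread('pics/side12.png')[190:370,160:440]
cv2.imwrite('pics/c11.png',np.hstack([cv2.resize(cv2.imread('pics/top12.png')[90:400,150:480],(400,376)),cv2.resize(f,(400,376))[:376]]))
E
```

```text
position: [0.5525, -0.0176, 0.1598]
position: [0.5482, -0.2805, 0.1621]
t 10.28 p [ 0.5482 -0.2805  0.1621] unit xy mm [-358.1   -5.3] tooly deg -2.77 toolz [ 0.004 -0.002 -1.   ] F [-0.2  0.6  0.2] gap -0.0
108.5 [[288.0, 214.0], [288.0, 210.0], [330.0, 213.0], [330.0, 216.0]] [-56.1 -24.9] [np.float64(0.0046), np.float64(0.0531)]
4719.0 [[198.0, 263.0], [203.0, 192.0], [278.0, 197.0], [274.0, 268.0]] [31.2  0.8] [np.float64(0.0898), np.float64(0.0956)]
```

View pics/c11.png

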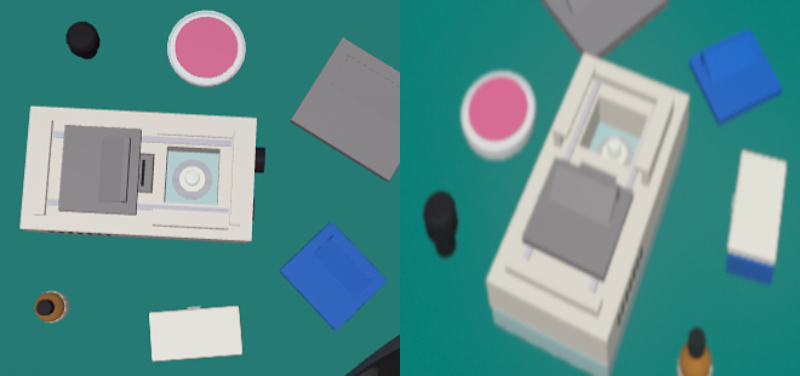

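The cover lies flat on the runners with its centre near unit x 39 mm (the contour includes about 16 mm of the tab). The well is fully open, the tab is in and the bystanders look unmoved.

```bash
python3 -c "
from h import *
print(ticket.job_done());where()"
```

```text
the job is handed in; nothing more can be done
None
the job is handed in; nothing more can be done
```

I pressed the snap tab in until it bottomed, pushed the cover off its seat by the thumb ledge, moved the arm clear and handed the job in at about 10.4 s on the robot's clock; no verdict is reported.

**Last checks (top and side pictures):** The cover lies flat on the runners at about unit x 39 mm, y 1 mm. The x value is corrected by about 8 mm because the grey outline took in a strip of the tab. The lamp well is fully open. The tab was flush when I looked just before the push. The bystanders looked unmoved by eye; I did not measure them again.

**Readings that disagreed:**
- **TCP height:** it read about 38 mm lower than the visible fingertip. I worked from the pictures and from where the press stopped moving.
- **Force:** it stayed near zero, within about 1 N, even while the tab (about 4 N) was being pressed. I judged the contacts by picture and by where motion stalled.

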